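Index the sample turntable one hole

TASK

Bring the red-capped jar in front of the reading head: with a fingertip press the turntable's yellow indexing plunger fully in, keep it pressed while you push the table round by it to the next hole on the side that brings the red cap to the head, then let the plunger spring fully out there and take the hand away. Turn the table one hole only, never past it. Grasp and lift nothing, do not touch the jars, and leave the other things on the bench undisturbed.

Things in the scene. Friction and masses are not known exactly. Their poses are not given: they have to be found in the camera images.
- turntable (a joint): angle of the turning disc (rad): 0 at the start, positive anticlockwise seen from above. It turns about the upright axis through point pivot. Eight holes (open slots in the fixed steel ring below the disc) lie 45 degrees apart, so the neighbouring holes are at +0.785 and -0.785. While the plunger is out, the disc is locked with about 0.01 rad of play; unlocked, it turns stiffly enough to stay where it is left (about 0.4 N at the plunger, more when moved fast)
- plunger (a joint): travel of the indexing plunger (m): 0 out (its locking pin up in a hole), up to 0.013 when pressed straight down. The pin is clear of the hole beyond 0.010. Spring force about 4.5 N at 0 and 10 N fully in; it springs back by itself. The pin has a round nose: let go between two holes it rests pressed in at about 0.010 under the ring, and drops in and centres itself when brought within about 2 degrees of a hole
- button (a point): centre of the inside floor of the plunger's yellow dished button, which a fingertip presses down. The button is a round cup, inside about 43 mm wide at the floor and 47 mm at the rim, with a rim 8 mm high above the floor; outside 53 mm. It sits on an arm of the disc 152 mm from the disc's axis, moves with the disc and with the plunger; its floor is 93 mm above the bench when out. A fingertip inside the cup can push the cup sideways by its rim and so turn the disc
- pivot (a point): fixed point on the disc's axis at the height of the disc's top (62 mm above the bench). The aluminium disc is 220 mm wide; a steel stub 36 mm wide and 12 mm high stands at its centre; seven blue pockets (rings 43 mm wide, 10 mm high) stand on it 80 mm from the axis, 45 degrees apart; the plunger takes the eighth direction. The slotted steel ring below is about 283 mm wide
- read_spot (a point): fixed point, 80 mm from the axis at the disc's top (62 mm above the bench): where the jar being read must stand, straight in front of the lens. At the start the empty pocket opposite the plunger is here. Its x axis points from the axis to the reading head, a white block 50 x 66 x 110 mm whose near face is 197 mm from the axis, with a black lens tube 34 mm wide that reaches in to 174 mm from the axis
- jar_red: sample jar with a red cap, glass, 35 mm wide and 45 mm high, origin at the centre of its underside, standing loose with about 2 mm of play in a pocket of the disc. At the start it is one hole away from read_spot, on either side
- jar_white: the same jar with a white cap, in the pocket one hole away from read_spot on the other side
- tray: white enamelled tray with a blue rim, 220 x 220 x 31 mm, fixed to the bench, origin at the centre of its underside
- scissors: steel scissors about 145 mm long, lying loose in the tray, origin at the middle of the underside
- wash_bottle: white plastic bottle with a blue cap, 56 mm wide, 120 mm high, standing loose on the bench, origin at the centre of its underside
- tin: round red tin with a pale lid, 84 mm wide, 75 mm high, standing loose on the bench, origin at the centre of its underside
There are look-alikes about, which are no part of the job. Leave any brown or purple look-alike of the jar_red alone.

How it is judged:
By the outcome, as a careful person would: the job done as asked, in the order asked, and still so for the second after the job is handed in, with the robot touching nothing.
It also fails if it takes over 38 s, if anything falls off the work surface, if the arm or the gripper's body presses on something with over 40 N, if the wrist force passes 120 N, or if a joint passes its speed limit or range.

ROBOT

A 7-joint arm with a two-finger parallel gripper is mounted at the origin on the work surface. World frame = base frame: x ahead of the robot, y to its left, z up, the work surface at z = 0. Lengths are in m, angles in rad, forces in N, time in s.
With the tool pointing down it reaches from about 0.425 to 0.875 m from the base axis. Payload 4.7 kg.
Tool frame: the origin (TCP) lies midway between the tips of the shut fingers; the grasp point (between the pads) lies 19 mm behind it (ctrl.grip_point_offset is the distance from the TCP to the grasp point, in m); z points along the fingers, y is the line along which they close (so a half turn about z gives the same grasp; the last joint's range is limited). The gripper opens to 87 mm and grips with 3 to 60 N. Pads are 19 mm wide; open, the fingers measure 117 mm over their backs; the gripper's body (75 mm by 190 mm) begins 51 mm behind the grasp point.
Start: joints at [-1.222, 0.321, -0.07, 1.45, 0.023, 1.371, -0.057], TCP at [0.214, 0.614, 0.223] pointing down, gripper open.
Joint ranges: [-2.86, 2.86], [-0.3, 2.09], [-1.38, 1.24], [0.06, 2.45], [-1.56, 4.7], [0.09, 2.05], [-2.69, 2.69]. Speed limits (rad/s): [2.57, 2.57, 3.14, 3.14, 3.14, 3.14, 3.14].

INTERFACE

Orientations are given as a rotation vector (axis times angle).
In Python, from bench import ctrl gives the robot as it stands. The module is installed in compiled form; this text tells all that it offers.
- The arm moves only by the shell command python3 -m handwheel 'ROWS' [OPENING] [FORCE]. ROWS is JSON, a list of rows, each an object of numbers: "x", "y", "z": the shift along the tool's x, y, z in m; "wx", "wy", "wz": the turn, a rotation vector about the tool's x, y, z in degrees. A call has 1 to 10 rows; each row is the pose to reach, as a shift and turn from the pose commanded when the call began, along the tool's axes at that moment; what a row does not reach only later rows make up. A row lasts 1/12 s, in which the tool goes at most 41.7 mm and 7.16 degrees, less where a joint would pass 70% of its speed; a pose out of reach is approached as far as the arm can. A call with a gripper value outside its range is refused whole. OPENING is the finger opening in m, from 0 to 0.087, set as the call begins (- or left out, the last holds). The fingers move at their own pace and stop on an object; FORCE is the grip in N (left out, the last holds). Time passes only in rows, so rows that repeat a pose let the fingers close. It gives the time, the measured TCP pose, the force, the opening and the grip force at its end, in the units of the state.
- ctrl.get_state(): the state, without advancing time (a new reading comes with each control period).
- ctrl.get_image(name): name is "side" or "top" or "wrist"; returns a dict with "image" (384x512x3 uint8, red, green, blue), "K" (3x3 intrinsics, pixels), "world_to_cam" (4x4, takes a point from world to camera coordinates); the wrist camera has in their place "hand_eye" (4x4, takes a point from camera to tool coordinates, whose origin is the TCP and whose axes are the flange's). Camera axes: x right, y down, z forward; pixel columns grow to the right and rows downward; lengths in m; the calibration is good to about 2 mm. A picture is of the moment at which its call begins: read the wrist's pose just before it. There is no depth.
- ctrl.close_job(): hands the job in; it is judged then, once.
The state is a dict: "time": time; "joint_positions": joint angles; "qd": joint speeds; "joint_torque": joint torques, N m; "position": TCP position; "tool_rot": TCP orientation; "ft_force": force on the tool from outside, world axes, zero at the start; "torque": the same for the moment, N m; "grip_width": opening from 0.0 (shut) to 1.0 (fully open); "grip_force": force on a finger pad.
Only numpy, scipy, OpenCV 4.12 (cv2) and the standard library are available. Lean on these libraries where they do the work, as an engineer would, in place of code of your own. Each camera call takes 0.05 s, during which the arm holds its last target. There are 200 camera calls.

## Working session

There is one attempt and no reset: what is moved stays moved. The work goes in short steps, Python scripts to look and compute and a shell command to move; the robot and the scene stay as the last step left them, time stands still between calls to the robot, and variables do not carry over. Pictures are saved under pics/ and viewed, at most 10 in all, crops included, and the job is handed in when it is done.

```bash
mkdir -p pics; python3 - <<'E'
from bench import ctrl
import cv2,pickle
s=ctrl.get_state();print({k:s[k] for k in('time','position','tool_rot','ft_force','grip_width')})
for n in('top','side'):
    d=ctrl.get_image(n);pickle.dump(d,open(n+'0.pkl','wb'))
    cv2.imwrite(f'pics/{n}0.png',cv2.resize(d['image'][...,::-1],None,fx=1.5,fy=1.5))
E
```

```text
{'time': 0.0, 'position': array([0.21345494, 0.61334793, 0.22142597]), 'tool_rot': array([-0.52338147, -3.0974535 ,  0.00312218]), 'ft_force': array([ 0.28405383,  0.0514005 , -0.28735826]), 'grip_width': 1.0020205542025502}
```

View pics/top0.png

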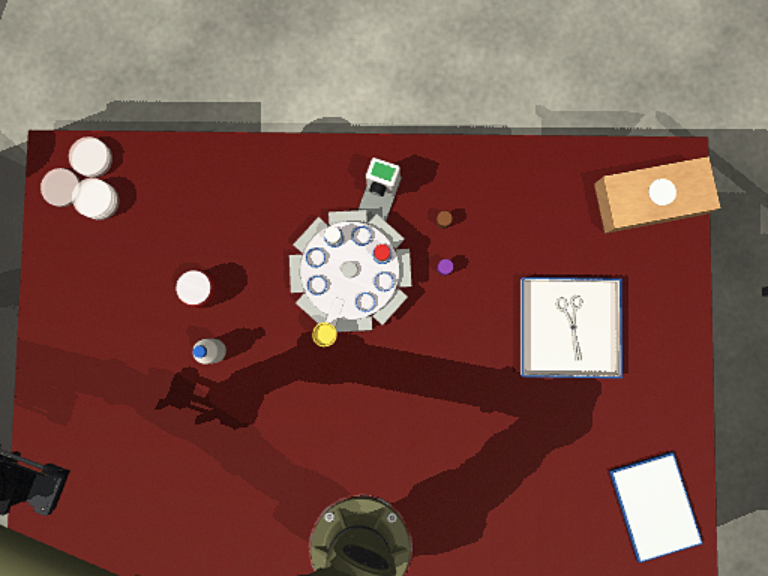

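View pics/side0.png

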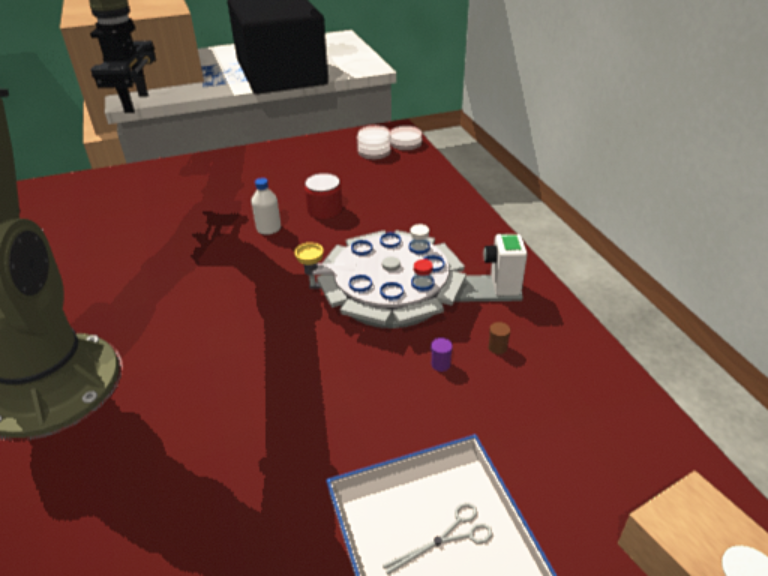

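The top view shows the pivot at about (350,268), the plunger button at (325,335), the red cap at (382,253), the white cap at (333,236), and the empty pocket and head at (363,235) and (382,172).

Things that could be taken for the red jar:
- brown jar at (444,218), loose on the bench
- purple jar at (445,266), loose on the bench
- red tin at (193,287)

I choose the red cap standing in the disc pocket. It has to go anticlockwise (+45°), so the button moves toward −y. I'll check this in a crop.

```bash
cat >h.py <<'E'
import numpy as np,cv2,pickle
from scipy.spatial.transform import Rotation as R
def ray(d,uv,z):
    T=np.array(d['world_to_cam']);K=np.array(d['K'])
    v=T[:3,:3].T@np.linalg.solve(K,[uv[0],uv[1],1]);c=-T[:3,:3].T@T[:3,3]
    return c+v*(z-c[2])/v[2]
def blob(im,lo,hi,box=None):
    h=cv2.cvtColor(im,cv2.COLOR_RGB2HSV);m=cv2.inRange(h,lo,hi)
    n,l,s,c=cv2.connectedComponentsWithStats(m)
    return [(tuple(c[i].round(1)),s[i][4],tuple(s[i][:4])) for i in np.argsort(-s[1:,4])[:3]+1]
def tool(s): return R.from_rotvec(s['tool_rot']).as_matrix()
E
python3 - <<'E'
from h import *
from bench import ctrl
s=ctrl.get_state();print('tool axes cols\n',tool(s).round(3))
for n in('top','side'):
    d=pickle.load(open(n+'0.pkl','rb'))
    b=blob(d['image'],(22,120,100),(35,255,255));print(n,b)
    print('button',ray(d,b[0][0],.097))
    if n=='top':
        print('pivot',ray(d,(349.7/1.5,268.7/1.5),.074));print('head',ray(d,(382/1.5,172/1.5),.11))
        print('red',ray(d,(382/1.5,253/1.5),.107),'white',ray(d,(333/1.5,236/1.5),.107),'bottle',ray(d,(200/1.5,351/1.5),.12))
        cv2.imwrite('pics/crop.png',cv2.resize(d['image'][95:245,180:330,::-1],None,fx=4,fy=4,interpolation=2))
    else: print('pivot',ray(d,(391/1.5,263/1.5),.074))
E
```

```text
tool axes cols
 [[-0.944  0.329 -0.   ]
 [ 0.329  0.944 -0.002]
 [-0.    -0.002 -1.   ]]
top [((np.float64(215.9), np.float64(222.5)), np.int32(194), (np.int32(208), np.int32(215), np.int32(16), np.int32(16)))]
button [0.4768021  0.08172308 0.097     ]
pivot [0.62054657 0.03012785 0.074     ]
head [ 0.82780479 -0.03876422  0.11      ]
red [ 0.65161638 -0.04107417  0.107     ] white [0.68728746 0.06505262 0.107     ] bottle [0.43687938 0.34031025 0.12      ]
side [((np.float64(205.8), np.float64(168.6)), np.int32(170), (np.int32(197), np.int32(163), np.int32(18), np.int32(13)))]
button [0.47478117 0.07462736 0.097     ]
pivot [0.61753106 0.02107853 0.074     ]
```

View pics/crop.png

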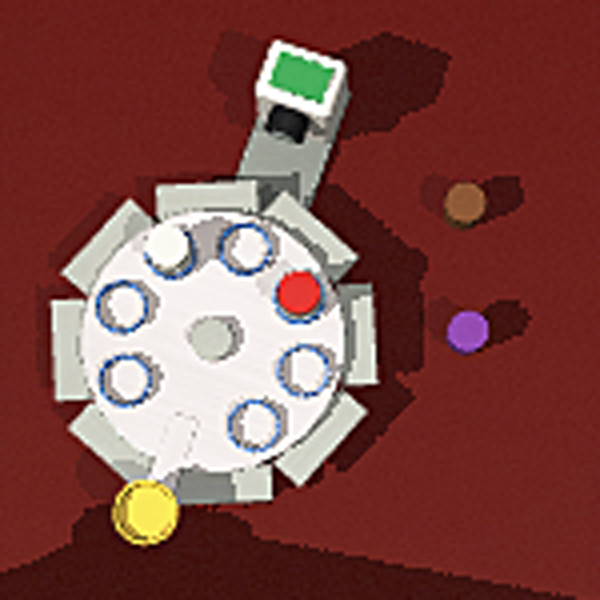

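The crop confirms it: red cap in a disc pocket at crop (299,293), with brown (465,203) and purple (467,330) standing off the table. Next I move over the button with the fingers shut.

```bash
python3 -m handwheel '[{"x":-0.03,"y":-0.03},{"x":-0.06,"y":-0.059},{"x":-0.09,"y":-0.088},{"x":-0.12,"y":-0.118},{"x":-0.15,"y":-0.147},{"x":-0.18,"y":-0.177},{"x":-0.21,"y":-0.206},{"x":-0.24,"y":-0.236},{"x":-0.27,"y":-0.265},{"x":-0.29,"y":-0.285}]' 0 10
python3 -m handwheel '[{"x":-0.03,"y":-0.03},{"x":-0.06,"y":-0.06},{"x":-0.09,"y":-0.09},{"x":-0.115,"y":-0.115},{"x":-0.13,"y":-0.13},{"x":-0.134,"y":-0.132},{"x":-0.134,"y":-0.132},{"x":-0.134,"y":-0.132}]'
python3 - <<'E'
from h import *
from bench import ctrl
s=ctrl.get_state();print(s['time'],s['position'],'\n',tool(s).round(3),s['ft_force'],s['joint_positions'])
d=ctrl.get_image('wrist');pickle.dump((s,d),open('w1.pkl','wb'))
cv2.imwrite('pics/w1.png',d['image'][...,::-1])
print(np.array(d['hand_eye']).round(4));print(blob(d['image'],(22,120,100),(35,255,255)))
E
```

```text
0.1 [0.21346752 0.61341939 0.22156712] 
 [[-0.944  0.329 -0.   ]
 [ 0.329  0.944 -0.002]
 [-0.    -0.002 -1.   ]] [-0.02229413 -0.24778038  0.97289095] [-1.22188958  0.32176637 -0.07009611  1.45153811  0.02263124  1.37082577
 -0.0569112 ]
[[ 2.000e-04 -9.659e-01 -2.591e-01  7.090e-02]
 [ 1.000e+00  2.000e-04  2.000e-04 -4.000e-04]
 [-1.000e-04 -2.591e-01  9.659e-01 -1.616e-01]
 [ 0.000e+00  0.000e+00  0.000e+00  1.000e+00]]
[((np.float64(377.7), np.float64(316.5)), np.int32(3043), (np.int32(232), np.int32(307), np.int32(280), np.int32(17))), ((np.float64(79.1), np.float64(267.4)), np.int32(570), (np.int32(67), np.int32(240), np.int32(29), np.int32(56))), ((np.float64(447.9), np.float64(270.5)), np.int32(168), (np.int32(439), np.int32(241), np.int32(15), np.int32(55)))]invalid input at $[0]: expected keys x, y, z, wx, wy, wz
invalid input at $[0]: expected keys x, y, z, wx, wy, wz
```

View pics/w1.png

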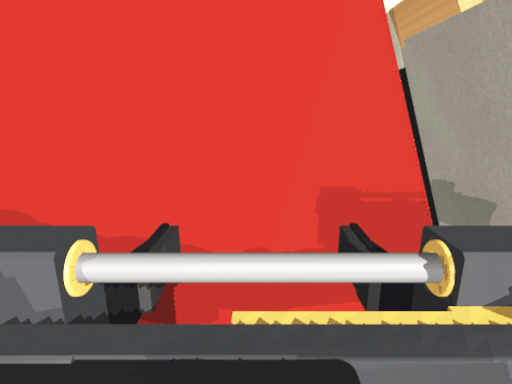

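The call needs all six keys, so nothing moved; the wrist view (gripper bar at row 267) shows only bare bench. I'll send it again, stopping 50 mm beyond the button so the wrist camera sees it.

```bash
python3 -m handwheel '[{"x":-0.03,"y":-0.026,"z":0,"wx":0,"wy":0,"wz":0},{"x":-0.06,"y":-0.053,"z":0,"wx":0,"wy":0,"wz":0},{"x":-0.09,"y":-0.079,"z":0,"wx":0,"wy":0,"wz":0},{"x":-0.12,"y":-0.106,"z":0,"wx":0,"wy":0,"wz":0},{"x":-0.15,"y":-0.132,"z":0,"wx":0,"wy":0,"wz":0},{"x":-0.18,"y":-0.158,"z":0,"wx":0,"wy":0,"wz":0},{"x":-0.21,"y":-0.185,"z":0,"wx":0,"wy":0,"wz":0},{"x":-0.24,"y":-0.211,"z":0,"wx":0,"wy":0,"wz":0},{"x":-0.27,"y":-0.238,"z":0,"wx":0,"wy":0,"wz":0},{"x":-0.3,"y":-0.264,"z":0,"wx":0,"wy":0,"wz":0}]' 0 10
python3 -m handwheel '[{"x":-0.03,"y":-0.026,"z":0,"wx":0,"wy":0,"wz":0},{"x":-0.06,"y":-0.053,"z":0,"wx":0,"wy":0,"wz":0},{"x":-0.09,"y":-0.079,"z":0,"wx":0,"wy":0,"wz":0},{"x":-0.12,"y":-0.106,"z":0,"wx":0,"wy":0,"wz":0},{"x":-0.15,"y":-0.132,"z":0,"wx":0,"wy":0,"wz":0},{"x":-0.174,"y":-0.153,"z":0,"wx":0,"wy":0,"wz":0},{"x":-0.174,"y":-0.153,"z":0,"wx":0,"wy":0,"wz":0},{"x":-0.174,"y":-0.153,"z":0,"wx":0,"wy":0,"wz":0},{"x":-0.174,"y":-0.153,"z":0,"wx":0,"wy":0,"wz":0}]'
python3 - <<'E'
from h import *
from bench import ctrl
s=ctrl.get_state();print(s['time'],s['position'],'\n',tool(s).round(3),s['ft_force'],s['joint_positions'])
d=ctrl.get_image('wrist');pickle.dump((s,d),open('w1.pkl','wb'))
cv2.imwrite('pics/w2.png',d['image'][...,::-1])
print(blob(d['image'],(22,120,100),(35,255,255)))
E
```

```text
time: 0.98
position: [0.4106, 0.2639, 0.2226]
tool_rot: [-0.523, -3.098, -0.0]
ft_force: [1.4, -0.1, -0.2]
grip_width: 0.326
grip_force: 0.0
time: 1.73
position: [0.5238, 0.0651, 0.2222]
tool_rot: [-0.523, -3.097, -0.001]
ft_force: [-0.3, 0.6, -0.8]
grip_width: 0.009
grip_force: 0.0
1.7333 [0.52383959 0.06507429 0.22221219] 
 [[-0.945  0.328 -0.001]
 [ 0.328  0.945  0.001]
 [ 0.001  0.    -1.   ]] [-0.26196208  0.58326851 -0.82228004] [-0.5981494   0.05637013  0.44385795  1.76787852 -0.02567318  1.32365285
  1.08770027]
[((np.float64(255.8), np.float64(131.0)), np.int32(2841), (np.int32(226), np.int32(101), np.int32(60), np.int32(61))), ((np.float64(240.5), np.float64(278.7)), np.int32(47), (np.int32(239), np.int32(268), np.int32(4), np.int32(21))), ((np.float64(240.4), np.float64(259.4)), np.int32(20), (np.int32(239), np.int32(255), np.int32(4), np.int32(10)))]
```

View pics/w2.png

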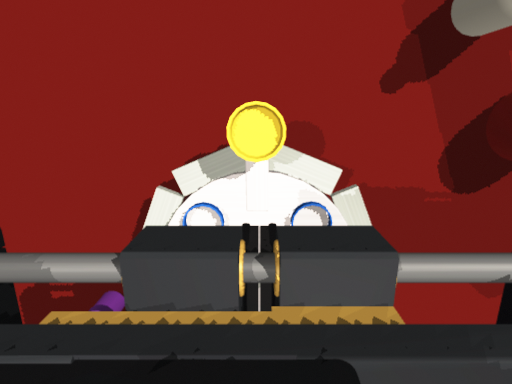

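The wrist picture shows the button dead ahead, rim circle centred at (256,131), with the disc arm below it aligned with the tool's x axis.

```bash
python3 - <<'E'
from h import *
s,d=pickle.load(open('w1.pkl','rb'))
H=np.array(d['hand_eye']);Rt=tool(s);K=np.array(d['K'])
v=Rt@H[:3,:3]@np.linalg.solve(K,[256,131.3,1]);c=Rt@H[:3,3]+s['position']
b=c+v*(.101-c[2])/v[2];print('button',b,'tool delta',Rt.T@(b-s['position']))
v2=Rt@H[:3,:3]@np.linalg.solve(K,[226,131.3,1]);b2=c+v2*(.101-c[2])/v2[2];print('radius',np.linalg.norm(b2-b))
for p in((.6205,.0301),(.6175,.0211),(.619,.0256)):
    q=b[:2]-p;print(np.linalg.norm(q),np.degrees(np.arctan2(q[1],q[0])))
E
```

```text
button [0.47416994 0.07943862 0.101     ] tool delta [ 0.05150951 -0.00276785  0.12126381]
radius 0.026129277731106876
0.15442404617370717 161.3672562101769
0.154747862185826 157.85254983153385
0.15451324682327824 159.6080618522365
```

```bash
python3 -m handwheel '[{"x":0.026,"y":-0.0014,"z":0,"wx":0,"wy":0,"wz":0},{"x":0.0515,"y":-0.0028,"z":0.01,"wx":0,"wy":0,"wz":0},{"x":0.0515,"y":-0.0028,"z":0.04,"wx":0,"wy":0,"wz":0},{"x":0.0515,"y":-0.0028,"z":0.07,"wx":0,"wy":0,"wz":0},{"x":0.0515,"y":-0.0028,"z":0.095,"wx":0,"wy":0,"wz":0},{"x":0.0515,"y":-0.0028,"z":0.11,"wx":0,"wy":0,"wz":0},{"x":0.0515,"y":-0.0028,"z":0.117,"wx":0,"wy":0,"wz":0},{"x":0.0515,"y":-0.0028,"z":0.117,"wx":0,"wy":0,"wz":0}]'
python3 - <<'E'
from h import *
from bench import ctrl
s=ctrl.get_state();print(s['position'],s['ft_force'])
T=[]
for n in('top','side'):
    d=ctrl.get_image(n);u,v=(216,222) if n=='top' else (206,168)
    T.append(cv2.resize(d['image'][v-50:v+40,u-50:u+50,::-1],None,fx=4,fy=4,interpolation=2))
cv2.imwrite('pics/c1.png',np.hstack(T))
E
```

```text
time: 2.45
position: [0.4731, 0.0797, 0.1041]
tool_rot: [-0.519, -3.096, 0.002]
ft_force: [0.3, 0.0, 1.0]
grip_width: 0.006
grip_force: 0.0
[0.47308715 0.07967844 0.10414982] [0.28267722 0.01735307 0.96490874]
```

View pics/c1.png

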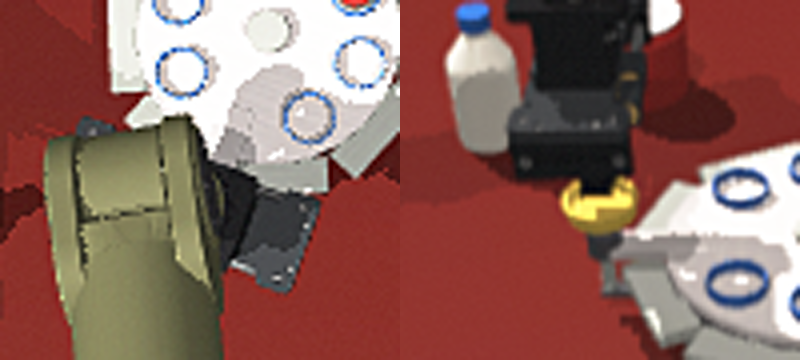

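The right half (side view) shows the shut fingers just above the centre of the cup, at crop (597,190). Pressing next.

```bash
python3 -m handwheel '[{"x":0,"y":0,"z":0.006,"wx":0,"wy":0,"wz":0},{"x":0,"y":0,"z":0.010,"wx":0,"wy":0,"wz":0},{"x":0,"y":0,"z":0.013,"wx":0,"wy":0,"wz":0},{"x":0,"y":0,"z":0.013,"wx":0,"wy":0,"wz":0}]'
python3 -m handwheel '[{"x":0,"y":0,"z":0.004,"wx":0,"wy":0,"wz":0},{"x":0,"y":0,"z":0.008,"wx":0,"wy":0,"wz":0},{"x":0,"y":0,"z":0.011,"wx":0,"wy":0,"wz":0},{"x":0,"y":0,"z":0.011,"wx":0,"wy":0,"wz":0}]'
```

```text
time: 2.88
position: [0.4751, 0.0788, 0.0927]
tool_rot: [0.523, 3.097, 0.001]
ft_force: [-0.9, 0.7, 4.3]
grip_width: 0.006
grip_force: 1.8
time: 3.22
position: [0.4752, 0.0789, 0.0822]
tool_rot: [0.523, 3.097, 0.001]
ft_force: [-2.5, -0.5, 8.4]
grip_width: 0.005
grip_force: 4.2
```

```bash
python3 -m handwheel '[{"x":0,"y":0,"z":0.002,"wx":0,"wy":0,"wz":0},{"x":0,"y":0,"z":0.0035,"wx":0,"wy":0,"wz":0},{"x":0,"y":0,"z":0.0035,"wx":0,"wy":0,"wz":0},{"x":0,"y":0,"z":0.0035,"wx":0,"wy":0,"wz":0}]'
```

```text
time: 3.55
position: [0.4756, 0.0799, 0.0802]
tool_rot: [0.523, 3.097, 0.004]
ft_force: [-4.0, 1.4, 15.7]
grip_width: 0.003
grip_force: 7.4
```

Plunger fully in (hard stop, 15.7 N). Next I push it round the first 20°, anticlockwise (tool −y).

```bash
python3 -m handwheel '[{"x":-0.0001,"y":-0.0066,"z":0,"wx":0,"wy":0,"wz":-2.5},{"x":-0.0006,"y":-0.0132,"z":0,"wx":0,"wy":0,"wz":-5},{"x":-0.0013,"y":-0.0198,"z":0,"wx":0,"wy":0,"wz":-7.5},{"x":-0.0023,"y":-0.0264,"z":0,"wx":0,"wy":0,"wz":-10},{"x":-0.0036,"y":-0.0329,"z":0,"wx":0,"wy":0,"wz":-12.5},{"x":-0.0052,"y":-0.0393,"z":0,"wx":0,"wy":0,"wz":-15},{"x":-0.007,"y":-0.0457,"z":0,"wx":0,"wy":0,"wz":-17.5},{"x":-0.0092,"y":-0.052,"z":0,"wx":0,"wy":0,"wz":-20},{"x":-0.0092,"y":-0.052,"z":0,"wx":0,"wy":0,"wz":-20}]'
cat > m.py <<'E'
from h import *
from bench import ctrl
import sys
from scipy.optimize import least_squares
s=ctrl.get_state();p=s['position'];P=np.array([.6182,.0307])
q=p[:2]-P;print('tcp r,ang',np.linalg.norm(q),np.degrees(np.arctan2(q[1],q[0]))%360-161.3,'z',p[2],'f',s['ft_force'])
X=tool(s)[:,0];print('toolx ang',np.degrees(np.arctan2(X[1],X[0]))%360-160.86)
d0=pickle.load(open('top0.pkl','rb'));d=ctrl.get_image('top')
pickle.dump(d,open('top_last.pkl','wb'))
for dd in(d0,d):
    m=[b for b in blob(dd['image'],(0,180,150),(4,255,255)) if 220<b[0][0]<280 and 140<b[0][1]<200]
    if m:
        w=ray(dd,m[0][0],.107)[:2];c=ray(dd,(349.7/1.5,268.7/1.5),.074)[:2];q=w-c
        print('red',m[0],np.degrees(np.arctan2(q[1],q[0])))
E
python3 m.py
```

```text
time: 4.3
position: [0.4675, 0.0254, 0.0802]
tool_rot: [-0.023, 3.139, 0.001]
ft_force: [-3.6, 0.2, 15.0]
grip_width: 0.007
grip_force: 7.5
tcp r,ang 0.1508087083376355 20.71493209402496 z 0.08021523847130475 f [-3.60406846  0.20863413 15.04903137]
toolx ang 19.98139048818075
red ((np.float64(254.4), np.float64(167.6)), np.int32(84), (np.int32(250), np.int32(163), np.int32(10), np.int32(10))) -63.841912877776885
red ((np.float64(249.2), np.float64(160.5)), np.int32(82), (np.int32(245), np.int32(156), np.int32(10), np.int32(10))) -42.801509523273495
```

```bash
python3 -m handwheel '[{"x":-0.0002,"y":-0.008,"z":0,"wx":0,"wy":0,"wz":-3},{"x":-0.0008,"y":-0.0159,"z":0,"wx":0,"wy":0,"wz":-6},{"x":-0.0019,"y":-0.0238,"z":0,"wx":0,"wy":0,"wz":-9},{"x":-0.0033,"y":-0.0316,"z":0,"wx":0,"wy":0,"wz":-12},{"x":-0.0052,"y":-0.0393,"z":0,"wx":0,"wy":0,"wz":-15},{"x":-0.0074,"y":-0.047,"z":0,"wx":0,"wy":0,"wz":-18},{"x":-0.0092,"y":-0.052,"z":0,"wx":0,"wy":0,"wz":-20},{"x":-0.0101,"y":-0.0545,"z":0,"wx":0,"wy":0,"wz":-21},{"x":-0.0101,"y":-0.0545,"z":0,"wx":0,"wy":0,"wz":-21}]'
python3 m.py; python3 - <<'E'
from h import *
d=pickle.load(open('top_last.pkl','rb'))
cv2.imwrite('pics/t2.png',cv2.resize(d['image'][95:245,170:330,::-1],None,fx=4,fy=4,interpolation=2))
E
```

```text
time: 5.1
position: [0.4795, -0.029, 0.0803]
tool_rot: [-0.593, 3.081, -0.001]
ft_force: [-1.9, -0.2, 11.9]
grip_width: 0.007
grip_force: 6.3
tcp r,ang 0.15098903821998824 41.97431111954134 z 0.08026879665019278 f [-1.87375208 -0.22369407 11.92657436]
toolx ang 40.93392595839961
red ((np.float64(254.4), np.float64(167.6)), np.int32(84), (np.int32(250), np.int32(163), np.int32(10), np.int32(10))) -63.841912877776885
red ((np.float64(241.6), np.float64(155.7)), np.int32(83), (np.int32(237), np.int32(151), np.int32(10), np.int32(11))) -21.301464821632408
```

View pics/t2.png

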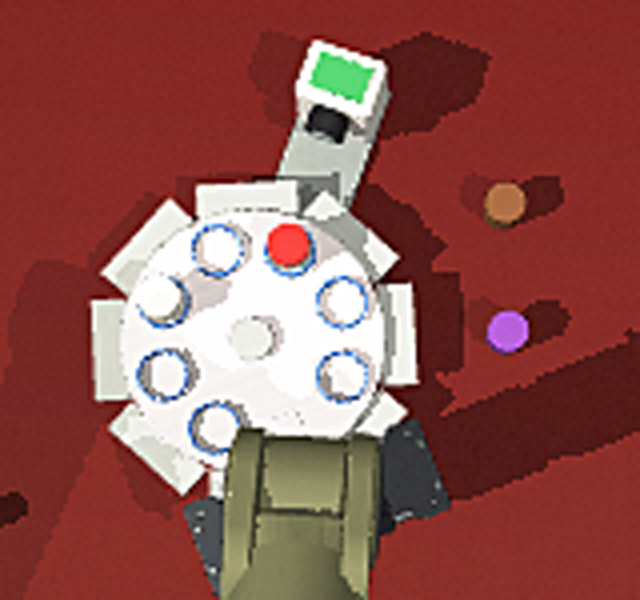

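The crop shows the red cap at (290,245), nearly on the head's line but about 3° short. I'll measure the disc phase from the blue pockets.

```bash
cat > ph.py <<'E'
from h import *
import sys
from scipy.optimize import minimize_scalar
def rect(d):  # metric top view of plane z=.072 about the pivot
    c=ray(d,(349.7/1.5,268.7/1.5),.074)[:2];n=800;L=.11
    g=[(-L,-L),(L,-L),(L,L),(-L,L)];T=np.array(d['world_to_cam']);K=np.array(d['K'])
    uv=[]
    for a,b in g:
        q=K@(T[:3,:3]@[c[0]+a,c[1]+b,.072]+T[:3,3]);uv.append(q[:2]/q[2])
    M=cv2.getPerspectiveTransform(np.float32(uv),np.float32([(0,0),(n,0),(n,n),(0,n)]))
    return cv2.warpPerspective(d['image'],M,(n,n),flags=cv2.INTER_CUBIC)
def pol(d):  # rows: angle 0..360 (0.1 deg), cols radius
    im=rect(d).astype(np.float32);b=cv2.GaussianBlur(im[...,2]-im[...,0],(0,0),3)
    return cv2.warpPolar(b,(400,3600),(400,400),400,cv2.WARP_POLAR_LINEAR)[:,200:385]
a=pol(pickle.load(open('top0.pkl','rb')));b=pol(pickle.load(open(sys.argv[1],'rb')))
# atan2(y,x) in metric frame: angle grows anticlockwise world. empty pockets (initial, deg): 161.3+45k, k=1,2,6,7 and 4
for k in (1,2,4,6,7):
    c=161.3+45*k;i=int(c*10)%3600
    A=np.take(a,range(i-180,i+180),0,mode='wrap')
    best=[]
    for t in np.arange(300,501,2):
        B=np.take(b,range(i-180+t,i+180+t),0,mode='wrap')
        best.append((np.corrcoef(A.ravel(),B.ravel())[0,1],t/10))
    print(k,max(best))
E
python3 ph.py top_last.pkl
```

```text
1 (np.float64(0.7917714934946005), np.float64(42.0))
2 (np.float64(0.8059399531734662), np.float64(43.0))
4 (np.float64(0.6304595913323461), np.float64(41.8))
6 (np.float64(0.8646338614341935), np.float64(40.6))
7 (np.float64(0.7221901850326362), np.float64(40.4))
```

```bash
python3 -m handwheel '[{"x":0,"y":-0.003,"z":0.0005,"wx":0,"wy":0,"wz":-1.2},{"x":-0.0001,"y":-0.0066,"z":0.0005,"wx":0,"wy":0,"wz":-2.5},{"x":-0.0001,"y":-0.0066,"z":0.0005,"wx":0,"wy":0,"wz":-2.5},{"x":-0.0001,"y":-0.0066,"z":0.0005,"wx":0,"wy":0,"wz":-2.5}]'
python3 m.py;python3 ph.py top_last.pkl
```

```text
time: 5.48
position: [0.4821, -0.0348, 0.0802]
tool_rot: [-0.66, 3.067, -0.001]
ft_force: [-2.5, -0.7, 14.9]
grip_width: 0.005
grip_force: 7.7
tcp r,ang 0.1510426979469416 44.41482846214424 z 0.08019692636352554 f [-2.51660736 -0.6712162  14.92053022]
toolx ang 43.42011441369701
red ((np.float64(254.4), np.float64(167.6)), np.int32(84), (np.int32(250), np.int32(163), np.int32(10), np.int32(10))) -63.841912877776885
red ((np.float64(240.6), np.float64(155.4)), np.int32(83), (np.int32(236), np.int32(151), np.int32(10), np.int32(10))) -18.82246327524622
1 (np.float64(0.7450289929790463), np.float64(44.4))
2 (np.float64(0.8050036218886708), np.float64(45.4))
4 (np.float64(0.6801052059510968), np.float64(44.4))
6 (np.float64(0.8655735077971572), np.float64(43.0))
7 (np.float64(0.8344314216880848), np.float64(42.8))
```

The disc is about 1° short of the hole, so I release slowly, straight up.

```bash
python3 -m handwheel '[{"x":0,"y":0,"z":-0.003,"wx":0,"wy":0,"wz":0},{"x":0,"y":0,"z":-0.006,"wx":0,"wy":0,"wz":0},{"x":0,"y":0,"z":-0.009,"wx":0,"wy":0,"wz":0},{"x":0,"y":0,"z":-0.011,"wx":0,"wy":0,"wz":0},{"x":0,"y":0,"z":-0.011,"wx":0,"wy":0,"wz":0}]'
```

```text
time: 5.95
position: [0.482, -0.0353, 0.0904]
tool_rot: [-0.66, 3.067, -0.003]
ft_force: [0.5, -2.8, 7.0]
grip_width: 0.004
grip_force: 3.8
```

The plunger is following the finger up (z = 0.090, 7 N), so the pin is in the hole. I lift clear and retreat.

```bash
python3 -m handwheel '[{"x":0,"y":0,"z":-0.004,"wx":0,"wy":0,"wz":0},{"x":0,"y":0,"z":-0.01,"wx":0,"wy":0,"wz":0},{"x":0,"y":0,"z":-0.025,"wx":0,"wy":0,"wz":0},{"x":0,"y":0,"z":-0.055,"wx":0,"wy":0,"wz":0},{"x":-0.02,"y":0,"z":-0.09,"wx":0,"wy":0,"wz":0},{"x":-0.04,"y":0,"z":-0.12,"wx":0,"wy":0,"wz":0},{"x":-0.05,"y":0,"z":-0.13,"wx":0,"wy":0,"wz":0},{"x":-0.05,"y":0,"z":-0.13,"wx":0,"wy":0,"wz":0},{"x":-0.05,"y":0,"z":-0.13,"wx":0,"wy":0,"wz":0}]'
python3 m.py;python3 ph.py top_last.pkl; python3 - <<'E'
from h import *
from bench import ctrl
d=pickle.load(open('top_last.pkl','rb'));w=ctrl.get_image('wrist');e=ctrl.get_image('side')
f=lambda i:cv2.resize(np.ascontiguousarray(i[...,::-1]),(400,300),interpolation=2)
cv2.imwrite('pics/fin.png',np.vstack([np.hstack([f(d['image'][95:245,150:350]),f(w['image'])]),np.hstack([f(e['image'][120:270,180:380]),f(pickle.load(open('side0.pkl','rb'))['image'][120:270,180:380])])]))
E
```

```text
time: 6.7
position: [0.5246, -0.0131, 0.2179]
tool_rot: [0.662, -3.069, -0.0]
ft_force: [-0.9, 0.4, -0.1]
grip_width: 0.005
grip_force: 0.0
tcp r,ang 0.10336092244513925 43.79073053162932 z 0.2179156954521828 f [-0.93284698  0.36533104 -0.13522552]
toolx ang 43.49802999539287
red ((np.float64(254.4), np.float64(167.6)), np.int32(84), (np.int32(250), np.int32(163), np.int32(10), np.int32(10))) -63.841912877776885
red ((np.float64(240.4), np.float64(155.3)), np.int32(82), (np.int32(236), np.int32(151), np.int32(10), np.int32(10))) -18.29354870278083
1 (np.float64(0.10349222171224982), np.float64(30.0))
2 (np.float64(0.7749737889413333), np.float64(46.0))
4 (np.float64(0.6363258640384339), np.float64(45.2))
6 (np.float64(0.3637232773885717), np.float64(43.8))
7 (np.float64(0.0636799636738759), np.float64(50.0))
```

View pics/fin.png

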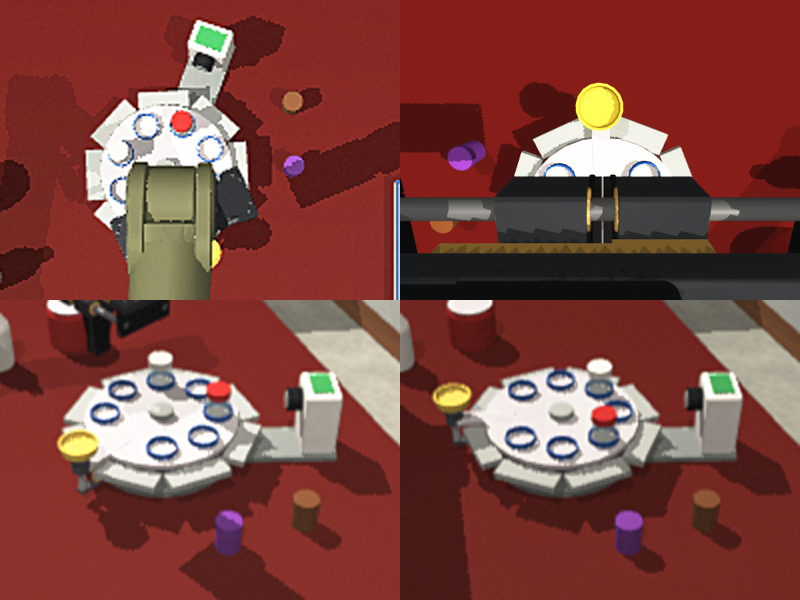

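The final views show the red cap straight in front of the lens (side crop (218,390)), the button up at (77,440), and brown, purple and tin where they were. The hand goes further up, then I hand in.

```bash
python3 -m handwheel '[{"x":0,"y":0,"z":-0.03,"wx":0,"wy":0,"wz":0},{"x":0,"y":0,"z":-0.06,"wx":0,"wy":0,"wz":0},{"x":0,"y":0,"z":-0.08,"wx":0,"wy":0,"wz":0},{"x":0,"y":0,"z":-0.08,"wx":0,"wy":0,"wz":0},{"x":0,"y":0,"z":-0.08,"wx":0,"wy":0,"wz":0},{"x":0,"y":0,"z":-0.08,"wx":0,"wy":0,"wz":0}]'
python3 -c "
from bench import ctrl
print(ctrl.close_job())"
```

```text
time: 7.35
position: [0.5241, -0.0136, 0.2969]
tool_rot: [0.661, -3.069, -0.001]
ft_force: [0.9, 0.3, -0.1]
grip_width: 0.006
grip_force: 0.0
the job is handed in; nothing more can be done
None
```

I turned the table one hole anticlockwise (about 45° in the camera images), so the red-capped jar stands in front of the reading head. The plunger sprang back out, the hand is clear, and I handed the job in at 7.4 s; no verdict was returned.

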